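# Close the bead chest and knock its lock peg down

## Task

Push the open drawer of the wooden bead chest fully home, until it snaps in at its catch. Then lock it for carrying: pick up the mallet, drive the wooden peg on top of the chest down to its stop with the mallet's head, and set the mallet gently back down on the table (do not drop it). Leave the bowl, the jar and the spool where they are.

Things in the scene. Friction and masses are not known exactly. Their poses are not given: they have to be found in the camera images.
- chest: Brown wooden chest fixed to the table, 180 deep (x) x 150 wide (y) x 75 mm high, one drawer in its front. Origin: centre of its underside; its x axis points level from the front (drawer) to the back; the drawer slides out along -x. Bead compartments with 14 mm rims stand on the rear of its top (20 to 90 mm behind the origin); the lock peg stands on top, 30 mm before the origin.
- drawer (a joint): How far the drawer is out, m: 0 is home, more is open (starts 0.06 to 0.10). It slides with 1 to 2 N until 13 mm from home, where a sprung ball catch resists with up to about 9 N; from about 6 mm on the catch draws it home and holds it. The drawer front is a panel 148 wide x 71 high x 12 mm thick, top edge 73 mm above the table.
- knob_end (a point): Centre of the outer end of the drawer's round wooden knob (24 mm diameter, standing 24 mm out from the middle of the drawer front), 39 mm above the table; it moves with the drawer. Its axes are those of the chest.
- peg (a joint): How far the lock peg is driven down, in m: 0 is up (start), 0.018 is at its stop. It is a snug, lightly sprung fit: it takes about 7 to 10 N to move and stays where it is left.
- peg_top (a point): Centre of the flat top of the lock peg, a pale wooden peg with a round head 32 mm in diameter and 16 mm thick; it stands upright on the chest. The top is 113 mm above the table when up and 95 mm when down.
- mallet: Wooden mallet, 0.2 to 0.45 kg, standing on one face of its barrel head, handle level. Head 62 mm diameter, 80 mm high, flat faces 58 mm across; origin: centre of the head's lower face; z up. The handle, 20 mm wide and 24 mm high, runs along the mallet's -x to 157 mm from the origin, its centre line 45 mm above the lower face.
- mallet_grip (a point): Good place to grip the mallet: on the handle's centre line, 65 mm from the head's axis along the mallet's -x and 45 mm above its lower face. Axes as the mallet's.
- bowl: Small white bowl of beads, 104 mm across, 45 mm high, standing loose; origin: centre of its underside. Leave it.
- jar: Closed green glass jar, 60 mm diameter, 85 mm high, standing loose; origin: centre of its underside. Leave it.
- spool: Brass spool, 70 mm diameter, 40 mm high, standing loose; origin: centre of its underside. Leave it.
Not all that is in view belongs to the job. Of the things shaped like the mallet, the wooden one is meant.

How it is judged:
On the way, in this order (a step that is already met when the one before it is completed fails the run):
1. the drawer is fully home at its catch (within 3 mm) (value of joint drawer below 0.003 m), for 0.3 s.
2. the mallet, in contact with the peg, has driven it down to within 4 mm of its stop (value of joint peg above 0.014 m and contact force between mallet and peg above 0.5 N).
At the end, for the whole second after the job is handed in: The drawer is home within 3 mm, the peg is down within 4 mm of its stop, and the mallet lies or stands at rest on the table, released (value of joint drawer below 0.003 m and value of joint peg above 0.014 m and height (world z) of mallet below 0.045 m and height (world z) of mallet_grip below 0.065 m and linear speed of mallet below 0.03 m/s); the robot touches nothing.
It fails at once if the peg is driven down (more than 6 mm) while the drawer is not home (more than 6 mm out) (value of joint each of peg, drawer above 0.006 m).
It fails at once if the bowl, the jar or the spool is moved by more than 30 mm (distance of any of bowl, jar, spool from where it was at the start of the episode above 0.03 m).
It fails at once if the mallet is dropped or thrown (faster than 0.7 m/s, a fall of about 25 mm, with the fingers off it) (linear speed of mallet above 0.7 m/s and contact force between mallet and the fingers below 0.1 N).
It also fails if it takes over 64 s, if anything falls off the work surface, if the arm or the gripper's body presses on something with over 40 N, if the wrist force passes 120 N, or if a joint passes its speed limit or range.

## Robot

A 6-joint arm with a two-finger parallel gripper is mounted at the origin on the work surface. World frame = base frame: x ahead of the robot, y to its left, z up, the work surface at z = 0. Lengths are in m, angles in rad, forces in N, time in s.
With the tool pointing down it reaches from about 0.375 to 0.9 m from the base axis. Payload 3.1 kg.
Tool frame: the origin (TCP) lies between the finger pads; the fingertips stand env.tips_ahead ahead of it and the grasp point (between the pads) lies 11 mm behind it (env.tips_ahead is the distance from the TCP to the fingertips, in m); z points along the fingers, y is the line along which they close (so a half turn about z gives the same grasp; the last joint's range is limited). The gripper opens to 87 mm and grips with 3 to 60 N. Pads are 19 mm wide; open, the fingers measure 117 mm over their backs; the gripper's body (75 mm by 190 mm) begins 51 mm behind the grasp point.
Start: joints at [-1.496, 0.527, 1.433, -0, 1.181, -0.178], TCP at [0.157, -0.605, 0.231] pointing down, gripper open.
Joint ranges: [-3.08, 3.08], [-0.75, 2.2], [0.22, 2.44], [-1.43, 4.57], [0, 2.65], [-2.85, 2.85]. Speed limits (rad/s): [2.79, 2.79, 3.14, 3.14, 3.14, 3.14].

## Interface

Orientations are given as a 3x3 rotation matrix whose columns are the frame's x, y, z axes.
In Python, from rig import status, cams, env gives the robot as it stands.
- The arm moves only by the tool play_rows, never from a script. Its argument "moves" is a list of rows, each an object of numbers: "wx", "wy", "wz": the turn, a rotation vector about the tool's x, y, z as a fraction of full scale; "x", "y", "z": the shift along the tool's x, y, z as a fraction of full scale; "fingers": the opening, from -1 (shut) to 1 (fully open). A call has exactly 8 rows; each row is the pose to reach, as a shift and turn from the pose commanded when the call began, along the tool's axes at that moment, turning the shorter way round; what a row does not reach only later rows make up. Full scale, the value 1, is 300 mm for a shift and 360 degrees for a turn. A row lasts 1/12 s, in which the tool goes at most 41.7 mm and 7.16 degrees, less where a joint would pass 70% of its speed; a pose out of reach is approached as far as the arm can. A call with a number of a shift or a turn outside -1 to 1 is refused whole. A call with a gripper value outside its range is refused whole. The fingers move at their own pace and stop on an object; "force" is the grip in N (left out, the last holds). Time passes only in rows, so rows that repeat a pose let the fingers close, or fill a call up. It gives the time, the measured TCP pose, the force, the opening and the grip force at its end, in the units of the state.
- status.get_state(): the state, without advancing time (a new reading comes with each control period).
- cams.camera(name): name is "scene" or "top" or "wrist"; returns a dict with "img" (420x560x3 uint8, red, green, blue), "z_map" (420x560 float32, m along the optical axis (not along the pixel's ray), 0 where there is no reading), "fx", "fy", "cx", "cy" (pixels), "origin" and "rotation" of the camera in the world. Camera axes: x right, y down, z forward; pixel columns grow to the right and rows downward; lengths in m; the calibration is good to about 2 mm. A picture is of the moment at which its call begins.
- env.job_done(): hands the job in; it is judged then, once.
The state is a dict: "t": time; "qpos": joint angles; "dq": joint speeds; "joint_torque": joint torques, N m; "eef_pos": TCP position; "ee_rot": TCP orientation; "ft_force": force on the tool from outside, world axes, zero at the start; "ft_torque": the same for the moment, N m; "gripper_width": finger opening in m; "finger_force": force on a finger pad.
Only numpy, scipy, OpenCV 4.12 (cv2) and the standard library are available. Lean on these libraries where they do the work, as an engineer would, in place of code of your own. Each camera call takes 0.05 s, during which the arm holds its last target. There are 200 camera calls.

## Working session

There is one attempt and no reset: what is moved stays moved. The work goes in short steps, Python scripts to look and compute and a tool call to move; the robot and the scene stay as the last step left them, time stands still between calls to the robot, and variables do not carry over. Pictures are saved under pics/ and viewed, at most 10 in all, crops included, and the job is handed in when it is done.

Besides the shell and the picture viewer there is one more tool, called after "Call:" as name(argument=value, ...), one argument or row to a line, values as JSON. play_rows: Moves the arm, as the interface text tells. Shift numbers are shares of 300 mm and turn numbers shares of 360 degrees, none past 1 either way. Its arguments: {"type":"object","properties":{"moves":{"type":"array"},"force":{"type":"number"}},"required":["moves"]}

```bash
mkdir -p pics; ls; cat > h.py <<'E'
import numpy as np, cv2
from rig import status, cams, env
def cap(n):
    c=cams.camera(n); np.savez(f'pics/{n}.npz',**c); return c
def pts(c):
    z=c['z_map']; v,u=np.mgrid[:z.shape[0],:z.shape[1]]
    p=np.dstack([(u-c['cx'])/c['fx']*z,(v-c['cy'])/c['fy']*z,z])
    w=p@np.array(c['rotation']).T+np.array(c['origin']); w[z==0]=np.nan; return w
def ray(c,u,v,h):
    d=np.array(c['rotation'])@np.array([(u-c['cx'])/c['fx'],(v-c['cy'])/c['fy'],1]);o=np.array(c['origin'])
    return o+d*(h-o[2])/d[2]
def load(n): return dict(np.load(f'pics/{n}.npz'))
E
python3 - <<'E'
from h import *
a=cap('scene');b=cap('top')
for n,c in(('s',a),('t',b)): cv2.imwrite(f'pics/{n}1.png',c['img'][:,:,::-1]); print(c['origin'],c['rotation'],c['fx'],c['cx'],c['cy'])
s=status.get_state();print(s,env.tips_ahead)
E
```

```text
pics
[1.24299061 0.01503213 1.08166571] [[-0.17972253  0.80698746 -0.5625576 ]
 [ 0.98365609  0.15380686 -0.09361701]
 [ 0.01097747 -0.57018829 -0.82144069]] 484.3648932703817 279.55104344707047 214.4369787104652
[ 0.45195024 -0.07332897  1.22507602] [[-0.00275287 -0.99630237  0.0858721 ]
 [-0.9999791   0.00224038 -0.00606396]
 [ 0.00584915 -0.085887   -0.99628771]] 428.4989708848155 272.92256350147517 208.32277785344942
{'t': 0.1, 'qpos': array([-1.49555056e+00,  5.28374581e-01,  1.43377412e+00, -1.98165580e-05,
        1.18140893e+00, -1.78506591e-01]), 'dq': array([-0.00084178, -0.00208596, -0.00399328, -0.00034762, -0.0001799 ,
        0.00070238]), 'joint_torque': array([-3.11076028e-04, -4.40985882e+01, -1.77151287e+01,  6.34949212e-02,
        5.33703994e-02, -4.01682314e-05]), 'eef_pos': array([ 0.15686839, -0.60432453,  0.22966865]), 'ee_rot': array([[ 9.67975389e-01,  2.51045052e-01, -1.65997577e-04],
       [ 2.51044889e-01, -9.67973466e-01,  1.95803356e-03],
       [ 3.30873387e-04, -1.93700114e-03, -9.99998069e-01]]), 'ft_force': array([-0.11369422,  0.45288424,  0.33487737]), 'ft_torque': array([-0.06175468,  0.02185281,  0.04351993]), 'finger_force': 0.0, 'gripper_width': 0.08726543275506511} 0.008
```

View pics/t1.png

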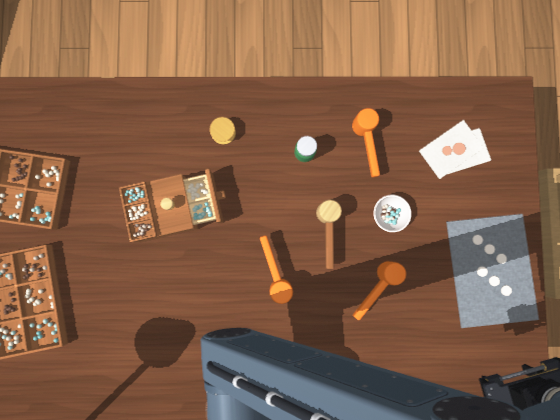

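View pics/s1.png

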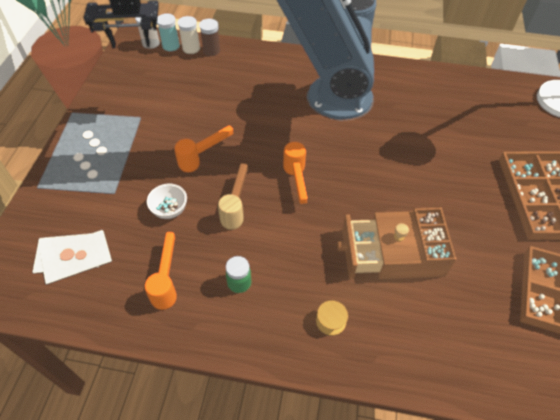

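The top view shows four mallet-shaped things. Three are all orange, at (367,122), (281,291) and (391,272). One has a pale wooden head at (329,211) and a brown handle running to (330,268), and that one fits "wooden". The chest is at (168,205), with its drawer open to the right and the knob at about (222,195). The peg is at (167,203), the jar at (306,149), the bowl at (392,213) and the spool at (222,130). Next I'll measure and confirm in one crop.

```bash
python3 - <<'E'
from h import *
a=load('scene');b=load('top')
im=b['img'][:,:,::-1]
cr=[cv2.resize(im[155:285,r:r+130],(400,400),interpolation=cv2.INTER_CUBIC) for r in(110,270)]
cv2.imwrite('pics/crop1.png',np.hstack(cr))
boxes={'top':{'head':(308,195,350,226),'handle':(318,226,342,275),'peg':(155,192,180,214),'chest':(112,165,232,245)},
'scene':{'head':(215,190,247,232),'handle':(228,160,250,195),'peg':(390,218,414,242),'chest':(330,200,460,280)}}
for n,c in(('top',b),('scene',a)):
    W=pts(c);hsv=cv2.cvtColor(c['img'],cv2.COLOR_RGB2HSV)
    for k,(u0,v0,u1,v1) in boxes[n].items():
        w=W[v0:v1,u0:u1].reshape(-1,3);z=w[:,2]
        if k=='head': m=z>.073
        elif k=='handle': m=(z>.044)&(z<.066)
        elif k=='peg': m=z>.106
        else: m=(z>.062)&(z<.081)
        q=w[m];
        if len(q)<5: print(n,k,'few',np.nanmax(z));continue
        r=cv2.minAreaRect((q[:,:2]*1000).astype(np.float32))
        print(n,k,len(q),'zmed %.4f'%np.median(q[:,2]),'mean',q.mean(0).round(4),'rect',np.round(r[0],1),np.round(r[1],1),round(r[2],1))
    u0,v0,u1,v1={'top':(205,175,232,215),'scene':(330,235,350,260)}[n]
    w=W[v0:v1,u0:u1].reshape(-1,3);m=(w[:,2]>.03)&(w[:,2]<.056);print(n,'knob?',m.sum(),w[m].mean(0),w[m].min(0),w[m].max(0))
E
```

```text
top head 384 zmed 0.0793 mean [ 0.5441 -0.232   0.0794] rect [ 544.6 -232.4] [57. 57.] 1.1
top handle 330 zmed 0.0561 mean [ 0.4483 -0.2317  0.0557] rect [ 447.  -231.7] [ 19.4 114.1] 89.6
top peg 120 zmed 0.1126 mean [0.5613 0.1986 0.1125] rect [561.3 199.3] [28.9 31.2] 0.8
top chest 3033 zmed 0.0747 mean [0.5578 0.2115 0.0746] rect [562.6 195.8] [150.6 241.2] 13.1
top knob? 129 [0.59015443 0.07521069 0.04576056] [0.53923784 0.05486235 0.03026583] [0.64789247 0.10937299 0.05597051]
scene head 346 zmed 0.0784 mean [ 0.5477 -0.2309  0.0783] rect [ 547.  -231.2] [59.2 57.7] 25.4
scene handle 247 zmed 0.0549 mean [ 0.4453 -0.2305  0.0545] rect [ 443.7 -231.5] [112.1  20.3] 0.2
scene peg 124 zmed 0.1107 mean [0.5649 0.1997 0.1107] rect [564.2 200. ] [31.1 28.8] 82.4
scene chest 3279 zmed 0.0734 mean [0.5663 0.215  0.0735] rect [563.  198.1] [154.9 245.6] 12.6
scene knob? 137 [0.59776163 0.07178175 0.04425738] [0.55753216 0.05427473 0.03054099] [0.62992118 0.08845975 0.05548157]
```

View pics/crop1.png

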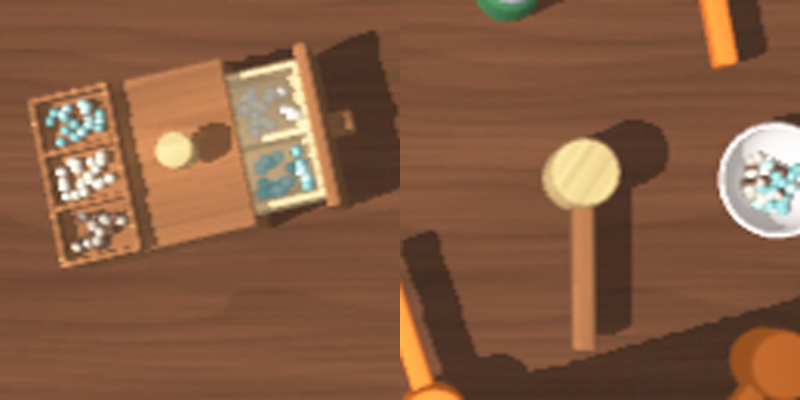

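The crop confirms the wooden mallet: its head is at (0.546,-0.232), top at 79 mm, and its handle runs along -x with the top at 56 mm. All of that agrees with the text. The chest's outward direction is about (0.22,-0.975). The drawer is out about 61 mm and the knob end is near (0.596,0.058). I'll move with the fingers shut.

Call:
play_rows(
  moves=[
    {"x": 0.765, "y": -0.643, "wz": -0.122, "fingers": -1},
    {"x": 0.765, "y": -0.643, "wz": -0.122, "fingers": -1},
    {"x": 0.765, "y": -0.643, "wz": -0.122, "fingers": -1},
    {"x": 0.765, "y": -0.643, "wz": -0.122, "fingers": -1},
    {"x": 0.765, "y": -0.643, "wz": -0.122, "fingers": -1},
    {"x": 0.765, "y": -0.643, "wz": -0.122, "fingers": -1},
    {"x": 0.765, "y": -0.643, "wz": -0.122, "fingers": -1},
    {"x": 0.765, "y": -0.643, "wz": -0.122, "fingers": -1},
  ],
)

```text
invalid input
```

```bash
cat >> h.py <<'E'
def go(p,yaw):  # shift/turn fractions to a tool-down pose with tool x at yaw (deg)
    s=status.get_state();R=np.array(s['ee_rot']);d=R.T@(np.array(p)-s['eef_pos'])
    w=(yaw-np.degrees(np.arctan2(R[1,0],R[0,0]))+180)%360-180
    print('t',round(s['t'],2),'pos',np.round(s['eef_pos'],4),'q',np.round(s['qpos'],2),'F',np.round(s['ft_force'],1),'tilt',R[:2,2].round(4),'| xyz',np.round(d/.3,4),'wz',round(-w/360,4),'w',round(s['gripper_width'],4))
E
python3 -c "
from h import *
go([.604,.0235,.15],102.8)"
```

```text
t 0.1 pos [ 0.1569 -0.6043  0.2297] q [-1.5   0.53  1.43 -0.    1.18 -0.18] F [-0.1  0.5  0.3] tilt [-0.0002  0.002 ] | xyz [ 1.968  -1.651   0.2694] wz -0.2452 w 0.0873
```

Call:
play_rows(
  moves=[
    {"x": 0.765, "y": -0.643, "z": 0, "wx": 0, "wy": 0, "wz": -0.122, "fingers": -1},
    {"x": 0.765, "y": -0.643, "z": 0, "wx": 0, "wy": 0, "wz": -0.122, "fingers": -1},
    {"x": 0.765, "y": -0.643, "z": 0, "wx": 0, "wy": 0, "wz": -0.122, "fingers": -1},
    {"x": 0.765, "y": -0.643, "z": 0, "wx": 0, "wy": 0, "wz": -0.122, "fingers": -1},
    {"x": 0.765, "y": -0.643, "z": 0, "wx": 0, "wy": 0, "wz": -0.122, "fingers": -1},
    {"x": 0.765, "y": -0.643, "z": 0, "wx": 0, "wy": 0, "wz": -0.122, "fingers": -1},
    {"x": 0.765, "y": -0.643, "z": 0, "wx": 0, "wy": 0, "wz": -0.122, "fingers": -1},
    {"x": 0.765, "y": -0.643, "z": 0, "wx": 0, "wy": 0, "wz": -0.122, "fingers": -1},
  ],
)

```text
t: 0.77
eef_pos: [0.3323, -0.3541, 0.23]
ee_rot: [[0.519, 0.855, -0.001], [0.855, -0.519, 0.006], [0.004, -0.003, -1.0]]
ft_force: [-0.2, 0.1, 0.9]
gripper_width: 0.0414
finger_force: 0.0
```

```bash
python3 -c "
from h import *
go([.604,.0235,.15],102.8)"
```

```text
t 0.77 pos [ 0.3323 -0.3541  0.23  ] q [-1.05  0.34  1.77  0.    1.03 -0.51] F [-0.2  0.1  0.9] tilt [-0.0007  0.0056] | xyz [1.5449 0.122  0.2732] wz -0.1224 w 0.0414
```

Call:
play_rows(
  moves=[
    {"x": 0.8, "y": 0.07, "z": 0.1, "wx": 0, "wy": 0, "wz": -0.122, "fingers": -1},
    {"x": 0.9, "y": 0.07, "z": 0.1, "wx": 0, "wy": 0, "wz": -0.122, "fingers": -1},
    {"x": 0.9, "y": 0.07, "z": 0.1, "wx": 0, "wy": 0, "wz": -0.122, "fingers": -1},
    {"x": 0.9, "y": 0.07, "z": 0.1, "wx": 0, "wy": 0, "wz": -0.122, "fingers": -1},
    {"x": 0.9, "y": 0.07, "z": 0.1, "wx": 0, "wy": 0, "wz": -0.122, "fingers": -1},
    {"x": 0.9, "y": 0.07, "z": 0.1, "wx": 0, "wy": 0, "wz": -0.122, "fingers": -1},
    {"x": 0.9, "y": 0.07, "z": 0.1, "wx": 0, "wy": 0, "wz": -0.122, "fingers": -1},
    {"x": 0.9, "y": 0.07, "z": 0.1, "wx": 0, "wy": 0, "wz": -0.122, "fingers": -1},
  ],
)

```text
t: 1.43
eef_pos: [0.4915, -0.1381, 0.1998]
ee_rot: [[-0.219, 0.976, 0.0], [0.976, 0.219, 0.001], [0.001, 0.0, -1.0]]
ft_force: [0.5, -0.0, 0.6]
gripper_width: 0.0008
finger_force: 0.0
```

```bash
python3 -c "
from h import *
go([.604,.0235,.15],102.8)"
```

```text
t 1.43 pos [ 0.4915 -0.1381  0.1998] q [-0.49  0.42  1.75  0.    0.98 -0.72] F [ 0.5 -0.   0.6] tilt [0.     0.0015] | xyz [0.4429 0.484  0.1668] wz -0.0003 w 0.0008
```

Call:
play_rows(
  moves=[
    {"x": 0.44, "y": 0.48, "z": 0.16, "wx": 0, "wy": 0, "wz": 0, "fingers": -1},
    {"x": 0.44, "y": 0.48, "z": 0.16, "wx": 0, "wy": 0, "wz": 0, "fingers": -1},
    {"x": 0.44, "y": 0.48, "z": 0.16, "wx": 0, "wy": 0, "wz": 0, "fingers": -1},
    {"x": 0.44, "y": 0.48, "z": 0.16, "wx": 0, "wy": 0, "wz": 0, "fingers": -1},
    {"x": 0.44, "y": 0.48, "z": 0.16, "wx": 0, "wy": 0, "wz": 0, "fingers": -1},
    {"x": 0.44, "y": 0.48, "z": 0.16, "wx": 0, "wy": 0, "wz": 0, "fingers": -1},
    {"x": 0.44, "y": 0.48, "z": 0.16, "wx": 0, "wy": 0, "wz": 0, "fingers": -1},
    {"x": 0.44, "y": 0.48, "z": 0.16, "wx": 0, "wy": 0, "wz": 0, "fingers": -1},
  ],
)

```text
t: 2.1
eef_pos: [0.6015, 0.0171, 0.1522]
ee_rot: [[-0.214, 0.977, -0.002], [0.977, 0.214, -0.001], [-0.0, -0.002, -1.0]]
ft_force: [0.4, -0.1, -0.4]
gripper_width: 0.0005
finger_force: 0.0
```

```bash
python3 - <<'E'
from h import *
c=cap('wrist');cv2.imwrite('pics/w1.png',c['img'][:,:,::-1])
W=pts(c).reshape(-1,3)
O=np.array([.5569,.2286]);i=np.array([-.2215,.975]);l=np.array([.975,.2215])
xy=W[:,:2]-O;X=xy@i;Y=xy@l;Z=W[:,2]
m=(Z>.03)&(Z<.056)&(abs(Y)<20e-3)&(X<-.13)&(X>-.2);print('knob',m.sum(),X[m].min() if m.any() else 0,Y[m].mean(),Z[m].max())
m=(Z>.066)&(Z<.08)&(X<-.12)&(X>-.2);print('panel',m.sum(),X[m].min() if m.any() else 0,Y[m].min(),Y[m].max(),np.median(Z[m]))
go([.604,.0235,.033],102.8)
E
```

```text
knob 1053 -0.17780648050043432 -0.0022543340804392622 0.05585170911677123
panel 4295 -0.1539492497036642 -0.07610007679458344 0.07182049621280583 0.07383989218053094
t 2.15 pos [0.6014 0.0168 0.1526] q [-0.16  0.59  1.56 -0.    0.99 -0.37] F [-0.5  0.   0.7] tilt [-0.001  -0.0005] | xyz [0.0202 0.0136 0.3985] wz -0.0014 w 0.0009
```

View pics/w1.png

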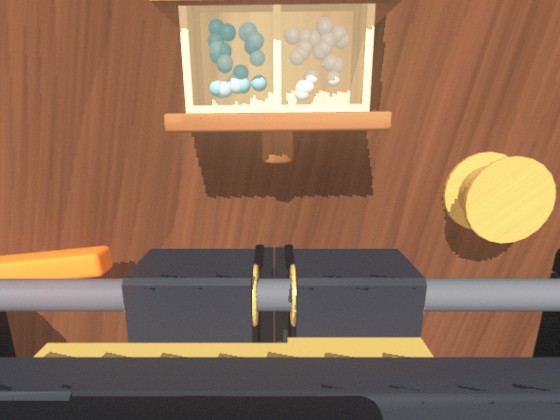

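The wrist view shows the knob at (278,148), in line with the shut fingers, and the panel edge at row 120. The knob end sits at chest x = -178 mm, so the drawer is out about 64 mm. I'll descend in front of it.

Call:
play_rows(
  moves=[
    {"x": 0, "y": 0, "z": 0.1, "wx": 0, "wy": 0, "wz": -0.001, "fingers": -1},
    {"x": 0, "y": 0, "z": 0.2, "wx": 0, "wy": 0, "wz": -0.001, "fingers": -1},
    {"x": 0, "y": 0, "z": 0.3, "wx": 0, "wy": 0, "wz": -0.001, "fingers": -1},
    {"x": 0, "y": 0.003, "z": 0.36, "wx": 0, "wy": 0, "wz": -0.001, "fingers": -1},
    {"x": 0, "y": 0.003, "z": 0.39, "wx": 0, "wy": 0, "wz": -0.001, "fingers": -1},
    {"x": 0, "y": 0.003, "z": 0.39, "wx": 0, "wy": 0, "wz": -0.001, "fingers": -1},
    {"x": 0.03, "y": 0.003, "z": 0.39, "wx": 0, "wy": 0, "wz": -0.001, "fingers": -1},
    {"x": 0.06, "y": 0.003, "z": 0.39, "wx": 0, "wy": 0, "wz": -0.001, "fingers": -1},
  ],
)

```text
t: 2.82
eef_pos: [0.6002, 0.0356, 0.0371]
ee_rot: [[-0.219, 0.976, 0.003], [0.976, 0.219, -0.0], [-0.001, 0.003, -1.0]]
ft_force: [-0.2, -0.3, -0.3]
gripper_width: 0.0002
finger_force: 0.0
```

Call:
play_rows(
  moves=[
    {"x": 0.03, "y": 0, "z": 0, "wx": 0, "wy": 0, "wz": 0, "fingers": -1},
    {"x": 0.06, "y": 0, "z": 0, "wx": 0, "wy": 0, "wz": 0, "fingers": -1},
    {"x": 0.09, "y": 0, "z": 0, "wx": 0, "wy": 0, "wz": 0, "fingers": -1},
    {"x": 0.12, "y": 0, "z": 0, "wx": 0, "wy": 0, "wz": 0, "fingers": -1},
    {"x": 0.15, "y": 0, "z": 0, "wx": 0, "wy": 0, "wz": 0, "fingers": -1},
    {"x": 0.175, "y": 0, "z": 0, "wx": 0, "wy": 0, "wz": 0, "fingers": -1},
    {"x": 0.195, "y": 0, "z": 0, "wx": 0, "wy": 0, "wz": 0, "fingers": -1},
    {"x": 0.2, "y": 0, "z": 0, "wx": 0, "wy": 0, "wz": 0, "fingers": -1},
  ],
)

```text
t: 3.48
eef_pos: [0.586, 0.0953, 0.0357]
ee_rot: [[-0.222, 0.975, 0.001], [0.975, 0.222, -0.001], [-0.001, 0.0, -1.0]]
ft_force: [1.1, -3.9, 2.7]
gripper_width: 0.0005
finger_force: 2.3
```

Call:
play_rows(
  moves=[
    {"x": 0.007, "y": 0, "z": 0, "wx": 0, "wy": 0, "wz": 0, "fingers": -1},
    {"x": 0.014, "y": 0, "z": 0, "wx": 0, "wy": 0, "wz": 0, "fingers": -1},
    {"x": 0.02, "y": 0, "z": 0, "wx": 0, "wy": 0, "wz": 0, "fingers": -1},
    {"x": 0.026, "y": 0, "z": 0, "wx": 0, "wy": 0, "wz": 0, "fingers": -1},
    {"x": 0.03, "y": 0, "z": 0, "wx": 0, "wy": 0, "wz": 0, "fingers": -1},
    {"x": 0.034, "y": 0, "z": 0, "wx": 0, "wy": 0, "wz": 0, "fingers": -1},
    {"x": 0.036, "y": 0, "z": 0, "wx": 0, "wy": 0, "wz": 0, "fingers": -1},
    {"x": 0.036, "y": 0, "z": 0, "wx": 0, "wy": 0, "wz": 0, "fingers": -1},
  ],
)

```text
t: 4.15
eef_pos: [0.5836, 0.1052, 0.0355]
ee_rot: [[-0.22, 0.976, -0.0], [0.976, 0.22, 0.001], [0.001, -0.0, -1.0]]
ft_force: [1.2, -1.2, 0.6]
gripper_width: 0.0003
finger_force: 0.6
```

Call:
play_rows(
  moves=[
    {"x": 0.004, "y": 0, "z": 0, "wx": 0, "wy": 0, "wz": 0, "fingers": -1},
    {"x": 0.008, "y": 0, "z": 0, "wx": 0, "wy": 0, "wz": 0, "fingers": -1},
    {"x": 0.01, "y": 0, "z": 0, "wx": 0, "wy": 0, "wz": 0, "fingers": -1},
    {"x": 0.012, "y": 0, "z": 0, "wx": 0, "wy": 0, "wz": 0, "fingers": -1},
    {"x": 0.012, "y": 0, "z": 0, "wx": 0, "wy": 0, "wz": 0, "fingers": -1},
    {"x": 0.012, "y": 0, "z": 0, "wx": 0, "wy": 0, "wz": 0, "fingers": -1},
    {"x": 0.012, "y": 0, "z": 0, "wx": 0, "wy": 0, "wz": 0, "fingers": -1},
    {"x": 0.012, "y": 0, "z": 0, "wx": 0, "wy": 0, "wz": 0, "fingers": -1},
  ],
)

```text
t: 4.82
eef_pos: [0.583, 0.107, 0.0354]
ee_rot: [[-0.222, 0.975, 0.0], [0.975, 0.222, -0.003], [-0.003, -0.001, -1.0]]
ft_force: [-0.2, -8.2, -0.2]
gripper_width: 0.0003
finger_force: 4.2
```

```bash
cat > drw.py <<'E'
from h import *
O=np.array([.5569,.2286]);i=np.array([-.2215,.975]);l=np.array([.975,.2215])
for n in('top','scene'):
    W=pts(cap(n)).reshape(-1,3);xy=W[:,:2]-O;X=xy@i;Y=xy@l;Z=W[:,2]
    m=(Z>.062)&(Z<.081)&(abs(Y)<.08)&(X<-.05)&(X>-.2);print(n,'front X',np.percentile(X[m],1).round(4),m.sum())
    m=(abs(Y)<.025)&(abs(X+.03)<.03)&(Z>.085);print('peg',np.percentile(Z[m],90).round(4),X[m].mean().round(4),Y[m].mean().round(4))
E
python3 drw.py; python3 -c "
from h import *
go([.604,.0235,.15],90)"
```

```text
top front X -0.0654 12
peg 0.1123 -0.0395 -0.0019
scene front X -0.0887 477
peg 0.1132 -0.0307 0.0032
t 4.92 pos [0.5829 0.107  0.0353] q [-0.01  0.76  1.65 -0.    0.73 -0.23] F [ 1.2 -8.5  0.5] tilt [-0.     -0.0028] | xyz [-0.288   0.0064 -0.3814] wz 0.0356 w 0.0003
```

Call:
play_rows(
  moves=[
    {"x": -0.05, "y": 0, "z": 0, "wx": 0, "wy": 0, "wz": 0, "fingers": -1},
    {"x": -0.15, "y": 0, "z": 0, "wx": 0, "wy": 0, "wz": 0, "fingers": -1},
    {"x": -0.25, "y": 0, "z": -0.1, "wx": 0, "wy": 0, "wz": 0, "fingers": 0},
    {"x": -0.35, "y": 0, "z": -0.2, "wx": 0, "wy": 0, "wz": 0.02, "fingers": 1},
    {"x": -0.45, "y": 0, "z": -0.3, "wx": 0, "wy": 0, "wz": 0.04, "fingers": 1},
    {"x": -0.55, "y": 0, "z": -0.4, "wx": 0, "wy": 0, "wz": 0.06, "fingers": 1},
    {"x": -0.65, "y": 0, "z": -0.45, "wx": 0, "wy": 0, "wz": 0.08, "fingers": 1},
    {"x": -0.75, "y": 0, "z": -0.45, "wx": 0, "wy": 0, "wz": 0.1, "fingers": 1},
  ],
)

```text
t: 5.58
eef_pos: [0.6349, -0.112, 0.1752]
ee_rot: [[0.397, 0.918, 0.008], [0.918, -0.397, -0.002], [0.002, 0.008, -1.0]]
ft_force: [-0.4, 0.0, 0.5]
gripper_width: 0.0329
finger_force: 0.0
```

```bash
python3 drw.py; python3 -c "
from h import *
go([.481,-.232,.15],0)"
```

```text
top front X -0.0896 848
peg 0.1148 -0.0306 -0.0026
scene front X -0.0896 910
peg 0.113 -0.0307 0.0031
t 5.68 pos [ 0.6342 -0.115   0.1718] q [-0.35  0.62  1.44 -0.    1.08  0.06] F [-0.5  0.1 -0.9] tilt [ 0.0043 -0.0021] | xyz [-0.5607 -0.3139  0.0714] wz 0.1849 w 0.0407
```

Both views put the drawer front at chest x = -90 mm, so it is home. Now to the mallet.

Call:
play_rows(
  moves=[
    {"x": -0.1, "y": -0.05, "z": 0, "wx": 0, "wy": 0, "wz": 0.02, "fingers": 1},
    {"x": -0.2, "y": -0.1, "z": 0, "wx": 0, "wy": 0, "wz": 0.04, "fingers": 1},
    {"x": -0.3, "y": -0.15, "z": 0, "wx": 0, "wy": 0, "wz": 0.06, "fingers": 1},
    {"x": -0.38, "y": -0.2, "z": 0, "wx": 0, "wy": 0, "wz": 0.08, "fingers": 1},
    {"x": -0.46, "y": -0.25, "z": 0, "wx": 0, "wy": 0, "wz": 0.1, "fingers": 1},
    {"x": -0.52, "y": -0.28, "z": 0, "wx": 0, "wy": 0, "wz": 0.12, "fingers": 1},
    {"x": -0.55, "y": -0.3, "z": 0, "wx": 0, "wy": 0, "wz": 0.14, "fingers": 1},
    {"x": -0.55, "y": -0.3, "z": 0, "wx": 0, "wy": 0, "wz": 0.159, "fingers": 1},
  ],
)

```text
t: 6.35
eef_pos: [0.4821, -0.2264, 0.1696]
ee_rot: [[0.987, 0.161, -0.004], [0.161, -0.987, 0.003], [-0.003, -0.004, -1.0]]
ft_force: [0.4, -0.2, 0.6]
gripper_width: 0.0857
finger_force: 0.0
```

```bash
python3 -c "
from h import *
go([.481,-.232,.15],0)"
```

```text
t 6.35 pos [ 0.4821 -0.2264  0.1696] q [-0.65  0.49  1.72  0.    0.93  0.76] F [ 0.4 -0.2  0.6] tilt [-0.0037  0.0034] | xyz [-0.0065  0.0182  0.0652] wz 0.0258 w 0.0857
```

Call:
play_rows(
  moves=[
    {"x": 0, "y": 0.018, "z": 0, "wx": 0, "wy": 0, "wz": 0.02, "fingers": 1},
    {"x": 0, "y": 0.018, "z": 0, "wx": 0, "wy": 0, "wz": 0.026, "fingers": 1},
    {"x": 0, "y": 0.018, "z": 0, "wx": 0, "wy": 0, "wz": 0.026, "fingers": 1},
    {"x": 0, "y": 0.018, "z": 0, "wx": 0, "wy": 0, "wz": 0.026, "fingers": 1},
    {"x": 0, "y": 0.018, "z": 0, "wx": 0, "wy": 0, "wz": 0.026, "fingers": 1},
    {"x": 0, "y": 0.018, "z": 0, "wx": 0, "wy": 0, "wz": 0.026, "fingers": 1},
    {"x": 0, "y": 0.018, "z": 0, "wx": 0, "wy": 0, "wz": 0.026, "fingers": 1},
    {"x": 0, "y": 0.018, "z": 0, "wx": 0, "wy": 0, "wz": 0.026, "fingers": 1},
  ],
)

```text
t: 7.02
eef_pos: [0.4858, -0.2324, 0.1705]
ee_rot: [[1.0, 0.006, -0.0], [0.006, -1.0, 0.0], [-0.0, -0.0, -1.0]]
ft_force: [0.1, 1.2, -0.3]
gripper_width: 0.087
finger_force: 0.0
```

```bash
python3 - <<'E'
from h import *
c=cap('wrist');cv2.imwrite('pics/w2.png',c['img'][:,:,::-1])
W=pts(c).reshape(-1,3);Z=W[:,2]
for n,m in (('head',(Z>.073)&(Z<.09)),('handle',(Z>.05)&(Z<.063)&(W[:,0]<.51))):
    q=W[m&(abs(W[:,1]+.232)<.05)&(W[:,0]<.6)]
    if len(q)>9: print(n,len(q),q.mean(0).round(4),np.median(q[:,2]).round(4),cv2.minAreaRect((q[:,:2]*1000).astype(np.float32)))
go([.486,-.232,.034],0)
E
```

```text
head 5823 [ 0.5448 -0.2329  0.0808] 0.0809 ((544.1947631835938, -233.2446746826172), (59.54954147338867, 58.79573059082031), 44.71747970581055)
handle 2557 [ 0.4651 -0.2329  0.0576] 0.0577 ((448.9970703125, -233.04525756835938), (19.475461959838867, 121.946533203125), 89.823486328125)
t 7.07 pos [ 0.4858 -0.2325  0.1705] q [-0.65  0.49  1.71  0.    0.94  0.91] F [-0.4 -0.3  0. ] tilt [-0.0001  0.0001] | xyz [ 0.0006 -0.0015  0.4551] wz 0.001 w 0.0871
```

View pics/w2.png

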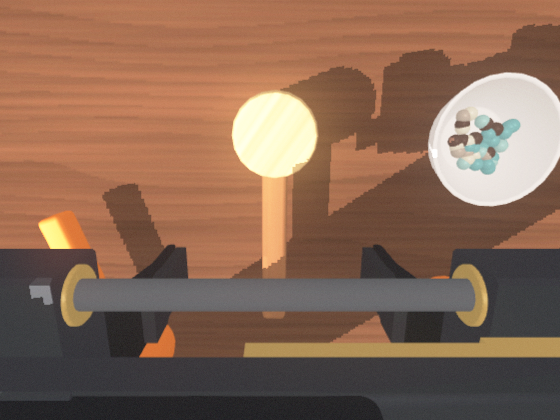

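The wrist view shows the wooden mallet's head at (275,135), its handle centred between the open fingers at column 274, and the bowl clear at (498,140). Handle top is 57 mm and head axis x = 0.545, both as expected. I'll descend and grip.

Call:
play_rows(
  moves=[
    {"x": 0, "y": 0, "z": 0.1, "wx": 0, "wy": 0, "wz": 0, "fingers": 1},
    {"x": 0, "y": 0, "z": 0.2, "wx": 0, "wy": 0, "wz": 0, "fingers": 1},
    {"x": 0, "y": 0, "z": 0.3, "wx": 0, "wy": 0, "wz": 0, "fingers": 1},
    {"x": 0, "y": 0, "z": 0.38, "wx": 0, "wy": 0, "wz": 0, "fingers": 1},
    {"x": 0, "y": 0, "z": 0.43, "wx": 0, "wy": 0, "wz": 0, "fingers": 1},
    {"x": 0, "y": 0, "z": 0.453, "wx": 0, "wy": 0, "wz": 0, "fingers": 1},
    {"x": 0, "y": 0, "z": 0.453, "wx": 0, "wy": 0, "wz": 0, "fingers": 1},
    {"x": 0, "y": 0, "z": 0.453, "wx": 0, "wy": 0, "wz": 0, "fingers": 0.3},
  ],
  force=60,
)

```text
t: 7.73
eef_pos: [0.4861, -0.2328, 0.0349]
ee_rot: [[1.0, 0.006, 0.0], [0.006, -1.0, -0.0], [0.0, 0.0, -1.0]]
ft_force: [-0.3, -0.2, 0.1]
gripper_width: 0.085
finger_force: 0.0
```

Call:
play_rows(
  moves=[
    {"x": 0, "y": 0, "z": 0, "wx": 0, "wy": 0, "wz": 0, "fingers": -1},
    {"x": 0, "y": 0, "z": 0, "wx": 0, "wy": 0, "wz": 0, "fingers": -1},
    {"x": 0, "y": 0, "z": 0, "wx": 0, "wy": 0, "wz": 0, "fingers": -1},
    {"x": 0, "y": 0, "z": 0, "wx": 0, "wy": 0, "wz": 0, "fingers": -1},
    {"x": 0, "y": 0, "z": 0, "wx": 0, "wy": 0, "wz": 0, "fingers": -1},
    {"x": 0, "y": 0, "z": 0, "wx": 0, "wy": 0, "wz": 0, "fingers": -1},
    {"x": 0, "y": 0, "z": 0, "wx": 0, "wy": 0, "wz": 0, "fingers": -1},
    {"x": 0, "y": 0, "z": 0, "wx": 0, "wy": 0, "wz": 0, "fingers": -1},
  ],
  force=60,
)

```text
t: 8.4
eef_pos: [0.4858, -0.2326, 0.0347]
ee_rot: [[1.0, 0.006, 0.0], [0.006, -1.0, 0.0], [0.0, -0.0, -1.0]]
ft_force: [-0.1, -0.2, -0.2]
gripper_width: 0.035
finger_force: 0.0
```

```bash
python3 -c "
from h import *
go([.504,.199,.19],0)"
```

```text
t 8.4 pos [ 0.4858 -0.2326  0.0347] q [-0.65  0.72  1.79  0.    0.63  0.91] F [-0.1 -0.2 -0.2] tilt [0. 0.] | xyz [ 0.0688 -1.4385 -0.5177] wz 0.0009 w 0.035
```

Still closing. I'll close for longer, then lift.

Call:
play_rows(
  moves=[
    {"x": 0, "y": 0, "z": 0, "wx": 0, "wy": 0, "wz": 0, "fingers": -1},
    {"x": 0, "y": 0, "z": 0, "wx": 0, "wy": 0, "wz": 0, "fingers": -1},
    {"x": 0, "y": 0, "z": 0, "wx": 0, "wy": 0, "wz": 0, "fingers": -1},
    {"x": 0, "y": 0, "z": 0, "wx": 0, "wy": 0, "wz": 0, "fingers": -1},
    {"x": 0, "y": 0, "z": 0, "wx": 0, "wy": 0, "wz": 0, "fingers": -1},
    {"x": 0, "y": 0, "z": 0, "wx": 0, "wy": 0, "wz": 0, "fingers": -1},
    {"x": 0, "y": 0, "z": 0, "wx": 0, "wy": 0, "wz": 0, "fingers": -1},
    {"x": 0, "y": 0, "z": 0, "wx": 0, "wy": 0, "wz": 0, "fingers": -1},
  ],
  force=60,
)

```text
t: 9.07
eef_pos: [0.4858, -0.2326, 0.0346]
ee_rot: [[1.0, 0.006, -0.0], [0.006, -1.0, 0.0], [-0.0, -0.0, -1.0]]
ft_force: [0.6, -0.3, -0.2]
gripper_width: 0.0195
finger_force: 60.0
```

Call:
play_rows(
  moves=[
    {"x": 0, "y": 0, "z": -0.02, "wx": 0, "wy": 0, "wz": 0, "fingers": -1},
    {"x": 0, "y": 0, "z": -0.06, "wx": 0, "wy": 0, "wz": 0, "fingers": -1},
    {"x": 0, "y": 0, "z": -0.12, "wx": 0, "wy": 0, "wz": 0, "fingers": -1},
    {"x": 0, "y": 0, "z": -0.2, "wx": 0, "wy": 0, "wz": 0, "fingers": -1},
    {"x": 0, "y": 0, "z": -0.28, "wx": 0, "wy": 0, "wz": 0, "fingers": -1},
    {"x": 0, "y": 0, "z": -0.36, "wx": 0, "wy": 0, "wz": 0, "fingers": -1},
    {"x": 0, "y": 0, "z": -0.44, "wx": 0, "wy": 0, "wz": 0, "fingers": -1},
    {"x": 0, "y": 0, "z": -0.48, "wx": 0, "wy": 0, "wz": 0, "fingers": -1},
  ],
)

```text
t: 9.73
eef_pos: [0.4861, -0.2327, 0.1812]
ee_rot: [[1.0, 0.006, 0.002], [0.006, -1.0, -0.001], [0.002, 0.001, -1.0]]
ft_force: [0.3, -0.5, -3.4]
gripper_width: 0.0194
finger_force: 60.0
```

```bash
cat > mal.py <<'E'
from h import *
s=status.get_state();p=np.array(s['eef_pos'])
for n in('top','scene'):
    c=cap(n);W=pts(c);hsv=cv2.cvtColor(c['img'],cv2.COLOR_RGB2HSV)
    near=(np.linalg.norm(W[:,:,:2]-(p[:2]+[.06,0]),axis=2)<.055)
    m=near&(hsv[:,:,2]>150)&(hsv[:,:,1]>50)&(abs(W[:,:,2]-p[2]-.046)<.02)
    q=W[m]
    if len(q)<9: print(n,'few');continue
    A=np.c_[q[:,:2]-q[:,:2].mean(0),np.ones(len(q))];k=np.linalg.lstsq(A,q[:,2],rcond=None)[0]
    r=cv2.minAreaRect((q[:,:2]*1000).astype(np.float32))
    print(n,len(q),'mean rel',(q.mean(0)-p).round(4),'rect',np.round(r[0],1),np.round(r[1],1),'slope',k[:2].round(3))
E
python3 mal.py;  python3 -c "
from h import *
go([.504,.199,.19],0)"
```

```text
top 151 mean rel [0.071  0.0148 0.0439] rect [ 559.1 -217.9] [20.8 50.6] slope [-0.174 -0.2  ]
scene 492 mean rel [0.0675 0.0035 0.0424] rect [ 549.8 -231.2] [58.9 57.1] slope [-0.148 -0.091]
t 9.83 pos [ 0.4866 -0.2331  0.1808] q [-0.65  0.48  1.7  -0.    0.96  0.91] F [ 0.5 -0.1 -3.9] tilt [ 0.0034 -0.0026] | xyz [ 0.0668 -1.4399 -0.0341] wz 0.001 w 0.0191
```

Call:
play_rows(
  moves=[
    {"x": 0, "y": -0.03, "z": -0.03, "wx": 0, "wy": 0, "wz": 0, "fingers": -1},
    {"x": 0, "y": -0.09, "z": -0.05, "wx": 0, "wy": 0, "wz": 0, "fingers": -1},
    {"x": 0, "y": -0.18, "z": -0.06, "wx": 0, "wy": 0, "wz": 0, "fingers": -1},
    {"x": 0.01, "y": -0.28, "z": -0.06, "wx": 0, "wy": 0, "wz": 0, "fingers": -1},
    {"x": 0.02, "y": -0.38, "z": -0.06, "wx": 0, "wy": 0, "wz": 0, "fingers": -1},
    {"x": 0.03, "y": -0.48, "z": -0.06, "wx": 0, "wy": 0, "wz": 0, "fingers": -1},
    {"x": 0.04, "y": -0.58, "z": -0.06, "wx": 0, "wy": 0, "wz": 0, "fingers": -1},
    {"x": 0.05, "y": -0.68, "z": -0.06, "wx": 0, "wy": 0, "wz": 0, "fingers": -1},
  ],
)

```text
t: 10.5
eef_pos: [0.4977, -0.0261, 0.1954]
ee_rot: [[1.0, 0.006, -0.005], [0.006, -1.0, 0.002], [-0.005, -0.002, -1.0]]
ft_force: [0.9, -0.1, -3.6]
gripper_width: 0.0196
finger_force: 60.0
```

```bash
python3 -c "
from h import *
go([.504,.199,.19],0)"
```

```text
t 10.5 pos [ 0.4977 -0.0261  0.1954] q [-0.28  0.41  1.78  0.    0.96  1.29] F [ 0.9 -0.1 -3.6] tilt [-0.0046  0.0017] | xyz [ 0.0254 -0.7501  0.019 ] wz 0.0009 w 0.0196
```

Call:
play_rows(
  moves=[
    {"x": 0, "y": -0.1, "z": 0, "wx": 0, "wy": 0, "wz": 0, "fingers": -1},
    {"x": 0.01, "y": -0.22, "z": 0, "wx": 0, "wy": 0, "wz": 0, "fingers": -1},
    {"x": 0.02, "y": -0.34, "z": 0, "wx": 0, "wy": 0, "wz": 0, "fingers": -1},
    {"x": 0.02, "y": -0.46, "z": 0, "wx": 0, "wy": 0, "wz": 0, "fingers": -1},
    {"x": 0.02, "y": -0.56, "z": 0, "wx": 0, "wy": 0, "wz": 0, "fingers": -1},
    {"x": 0.02, "y": -0.65, "z": 0, "wx": 0, "wy": 0, "wz": 0, "fingers": -1},
    {"x": 0.02, "y": -0.71, "z": 0, "wx": 0, "wy": 0, "wz": 0, "fingers": -1},
    {"x": 0.02, "y": -0.735, "z": 0, "wx": 0, "wy": 0, "wz": 0, "fingers": -1},
  ],
)

```text
t: 11.17
eef_pos: [0.5019, 0.1949, 0.1952]
ee_rot: [[1.0, 0.009, -0.005], [0.009, -1.0, 0.001], [-0.005, -0.001, -1.0]]
ft_force: [-0.1, -0.6, -4.3]
gripper_width: 0.0195
finger_force: 60.0
```

```bash
python3 - <<'E'
from h import *
c=cap('wrist');W=pts(c);s=status.get_state();p=np.array(s['eef_pos'])
m=(abs(W[:,:,2]-p[2]-.046)<.02)&(np.linalg.norm(W[:,:,:2]-(p[:2]+[.06,0]),axis=2)<.045)&(c['img'].max(2)>120)
q=W[m];A=np.c_[q[:,:2]-q[:,:2].mean(0),np.ones(len(q))];k=np.linalg.lstsq(A,q[:,2],rcond=None)[0]
print(len(q),(q.mean(0)-p).round(4),q.mean(0).round(4),k.round(3),cv2.minAreaRect((q[:,:2]*1000).astype(np.float32)))
c=cap('scene');cv2.imwrite('pics/s2.png',cv2.resize(c['img'][150:310,280:480,::-1],(750,600)))
E
python3 mal.py; python3 -c "
from h import *
go([.504,.199,.19],0)"
```

```text
26811 [ 0.0599 -0.0001  0.0454] [0.5622 0.1948 0.2408] [-0.014  0.001  0.241] ((560.49755859375, 194.86441040039062), (58.3759765625, 58.63124084472656), 61.90222930908203)
top 325 mean rel [ 0.0648 -0.0078  0.044 ] rect [567.6 184.7] [54.4 38.2] slope [-0.04   0.045]
scene 537 mean rel [ 0.0674 -0.0004  0.0413] rect [566.3 193.2] [58.  56.9] slope [-0.145 -0.006]
t 11.37 pos [0.5034 0.1913 0.1959] q [ 0.16  0.46  1.68 -0.    1.    1.72] F [-0.2 -1.  -3.9] tilt [-0.0025 -0.001 ] | xyz [ 0.0021 -0.0255  0.0195] wz 0.001 w 0.0196
```

View pics/s2.png

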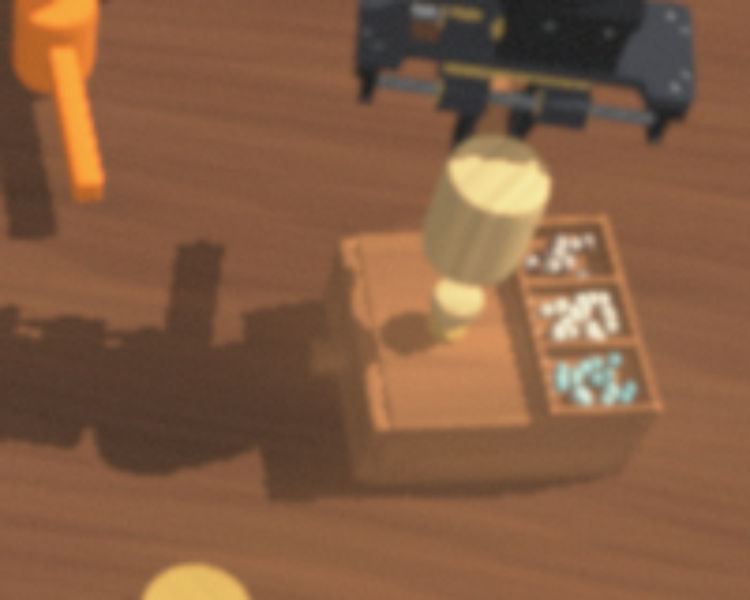

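The scene crop shows the mallet head (490,210) above the peg (455,310), with the drawer front flush. The mallet is held level and its head axis is within 4 mm of the peg. I'll press down.

Call:
play_rows(
  moves=[
    {"x": 0, "y": -0.015, "z": 0.05, "wx": 0, "wy": 0, "wz": 0, "fingers": -1},
    {"x": 0, "y": -0.015, "z": 0.1, "wx": 0, "wy": 0, "wz": 0, "fingers": -1},
    {"x": 0, "y": -0.015, "z": 0.14, "wx": 0, "wy": 0, "wz": 0, "fingers": -1},
    {"x": 0, "y": -0.015, "z": 0.16, "wx": 0, "wy": 0, "wz": 0, "fingers": -1},
    {"x": 0, "y": -0.015, "z": 0.18, "wx": 0, "wy": 0, "wz": 0, "fingers": -1},
    {"x": 0, "y": -0.015, "z": 0.2, "wx": 0, "wy": 0, "wz": 0, "fingers": -1},
    {"x": 0, "y": -0.015, "z": 0.21, "wx": 0, "wy": 0, "wz": 0, "fingers": -1},
    {"x": 0, "y": -0.015, "z": 0.22, "wx": 0, "wy": 0, "wz": 0, "fingers": -1},
  ],
)

```text
t: 12.03
eef_pos: [0.5046, 0.1959, 0.1312]
ee_rot: [[1.0, 0.005, 0.001], [0.005, -1.0, -0.0], [0.001, 0.0, -1.0]]
ft_force: [-3.7, -2.6, 4.2]
gripper_width: 0.0195
finger_force: 60.0
```

Call:
play_rows(
  moves=[
    {"x": 0, "y": 0, "z": 0.005, "wx": 0, "wy": 0, "wz": 0, "fingers": -1},
    {"x": 0, "y": 0, "z": 0.01, "wx": 0, "wy": 0, "wz": 0, "fingers": -1},
    {"x": 0, "y": 0, "z": 0.012, "wx": 0, "wy": 0, "wz": 0, "fingers": -1},
    {"x": 0, "y": 0, "z": 0.012, "wx": 0, "wy": 0, "wz": 0, "fingers": -1},
    {"x": 0, "y": 0, "z": 0.012, "wx": 0, "wy": 0, "wz": 0, "fingers": -1},
    {"x": 0, "y": 0, "z": 0.012, "wx": 0, "wy": 0, "wz": 0, "fingers": -1},
    {"x": 0, "y": 0, "z": 0.012, "wx": 0, "wy": 0, "wz": 0, "fingers": -1},
    {"x": 0, "y": 0, "z": 0.012, "wx": 0, "wy": 0, "wz": 0, "fingers": -1},
  ],
)

```text
t: 12.7
eef_pos: [0.5043, 0.1961, 0.1288]
ee_rot: [[1.0, 0.006, 0.001], [0.006, -1.0, -0.001], [0.001, 0.001, -1.0]]
ft_force: [-6.0, -4.1, 13.3]
gripper_width: 0.0195
finger_force: 60.0
```

```bash
cat > wt.py <<'E'
from h import *
c=cap('wrist');W=pts(c);s=status.get_state();p=np.array(s['eef_pos'])
m=(abs(W[:,:,2]-p[2]-.046)<.025)&(np.linalg.norm(W[:,:,:2]-(p[:2]+[.06,0]),axis=2)<.045)&(c['img'].max(2)>120)
q=W[m];A=np.c_[q[:,:2]-q[:,:2].mean(0),np.ones(len(q))];k=np.linalg.lstsq(A,q[:,2],rcond=None)[0]
print(len(q),'rel',(q.mean(0)-p).round(4),'abs',q.mean(0).round(4),'slope',k.round(3))
go([.504,.199,.19],0)
E
python3 wt.py
```

```text
27842 rel [ 0.0587 -0.0005  0.0466] abs [0.563  0.1956 0.1754] slope [ 0.091 -0.002  0.175]
t 12.75 pos [0.5043 0.1961 0.1288] q [ 0.16  0.56  1.74 -0.    0.84  1.73] F [-7.5 -3.7 13.7] tilt [ 0.001  -0.0008] | xyz [-0.0008 -0.0095 -0.204 ] wz 0.001 w 0.0195
```

The head's lower face is at about 95 mm and the force rose to about 17 N with little travel, so the peg is at its stop. I'll lift and check.

Call:
play_rows(
  moves=[
    {"x": 0, "y": 0, "z": -0.03, "wx": 0, "wy": 0, "wz": 0, "fingers": -1},
    {"x": 0, "y": 0, "z": -0.08, "wx": 0, "wy": 0, "wz": 0, "fingers": -1},
    {"x": 0, "y": 0.05, "z": -0.15, "wx": 0, "wy": 0, "wz": 0, "fingers": -1},
    {"x": 0, "y": 0.12, "z": -0.2, "wx": 0, "wy": 0, "wz": 0, "fingers": -1},
    {"x": 0, "y": 0.22, "z": -0.22, "wx": 0, "wy": 0, "wz": 0, "fingers": -1},
    {"x": 0, "y": 0.34, "z": -0.22, "wx": 0, "wy": 0, "wz": 0, "fingers": -1},
    {"x": 0, "y": 0.46, "z": -0.22, "wx": 0, "wy": 0, "wz": 0, "fingers": -1},
    {"x": 0, "y": 0.55, "z": -0.22, "wx": 0, "wy": 0, "wz": 0, "fingers": -1},
  ],
)

```text
t: 13.42
eef_pos: [0.5064, 0.0295, 0.1933]
ee_rot: [[1.0, 0.006, 0.003], [0.006, -1.0, -0.001], [0.003, 0.001, -1.0]]
ft_force: [0.4, 0.9, -4.1]
gripper_width: 0.0192
finger_force: 60.0
```

```bash
python3 drw.py; python3 wt.py
```

```text
top front X -0.0895 226
peg 0.0968 -0.0304 -0.0023
scene front X -0.0894 906
peg 0.0956 -0.0307 0.0021
27587 rel [ 0.0593 -0.0025  0.0456] abs [0.5659 0.0272 0.2386] slope [ 0.097 -0.001  0.239]
t 13.57 pos [0.5066 0.0297 0.1931] q [-0.16  0.42  1.77  0.    0.95  1.41] F [ 0.1  0.5 -5.1] tilt [0.0023 0.0003] | xyz [-0.0076 -0.5642  0.0103] wz 0.0003 w 0.0196
```

The peg top is at 96 mm, the drawer is home, and the mallet is tilted about 5° head-up in the grip. I'll carry it back to its old spot and level it with a small counter-tilt.

Call:
play_rows(
  moves=[
    {"x": 0, "y": 0.08, "z": 0, "wx": 0, "wy": -0.002, "wz": 0, "fingers": -1},
    {"x": 0, "y": 0.19, "z": 0, "wx": 0, "wy": -0.005, "wz": 0, "fingers": -1},
    {"x": -0.01, "y": 0.31, "z": 0, "wx": 0, "wy": -0.008, "wz": 0, "fingers": -1},
    {"x": -0.02, "y": 0.44, "z": 0, "wx": 0, "wy": -0.012, "wz": 0, "fingers": -1},
    {"x": -0.04, "y": 0.57, "z": 0, "wx": 0, "wy": -0.015, "wz": 0, "fingers": -1},
    {"x": -0.06, "y": 0.69, "z": 0, "wx": 0, "wy": -0.015, "wz": 0, "fingers": -1},
    {"x": -0.07, "y": 0.8, "z": 0, "wx": 0, "wy": -0.015, "wz": 0, "fingers": -1},
    {"x": -0.07, "y": 0.86, "z": 0, "wx": 0, "wy": -0.015, "wz": 0, "fingers": -1},
  ],
)

```text
t: 14.23
eef_pos: [0.4868, -0.2298, 0.1928]
ee_rot: [[0.996, 0.005, -0.092], [0.005, -1.0, -0.003], [-0.092, 0.002, -0.996]]
ft_force: [0.0, 0.0, -3.1]
gripper_width: 0.0194
finger_force: 60.0
```

Call:
play_rows(
  moves=[
    {"x": 0, "y": 0, "z": 0, "wx": 0, "wy": 0, "wz": 0, "fingers": -1},
    {"x": 0, "y": 0, "z": 0, "wx": 0, "wy": 0, "wz": 0, "fingers": -1},
    {"x": 0, "y": 0, "z": 0, "wx": 0, "wy": 0, "wz": 0, "fingers": -1},
    {"x": 0, "y": 0, "z": 0, "wx": 0, "wy": 0, "wz": 0, "fingers": -1},
    {"x": 0, "y": 0, "z": 0, "wx": 0, "wy": 0, "wz": 0, "fingers": -1},
    {"x": 0, "y": 0, "z": 0, "wx": 0, "wy": 0, "wz": 0, "fingers": -1},
    {"x": 0, "y": 0, "z": 0, "wx": 0, "wy": 0, "wz": 0, "fingers": -1},
    {"x": 0, "y": 0, "z": 0, "wx": 0, "wy": 0, "wz": 0, "fingers": -1},
  ],
)

```text
t: 14.9
eef_pos: [0.486, -0.2261, 0.1932]
ee_rot: [[0.996, 0.007, -0.094], [0.007, -1.0, -0.001], [-0.094, 0.0, -0.996]]
ft_force: [-0.8, 0.1, -4.5]
gripper_width: 0.0193
finger_force: 60.0
```

```bash
python3 wt.py; python3 -c "
from h import *
go([.486,-.232,.05],0)"
```

```text
27436 rel [ 0.0631 -0.0001  0.0396] abs [ 0.549  -0.2264  0.2328] slope [-0.024 -0.     0.233]
t 14.95 pos [ 0.4859 -0.2263  0.1931] q [-0.61  0.49  1.63 -0.06  1.09  0.98] F [ 0.5  0.5 -5.1] tilt [-0.0939 -0.0007] | xyz [ 0.07   -1.4173  0.0038] wz 0.001 w 0.0194
t 14.95 pos [ 0.4859 -0.2263  0.1931] q [-0.61  0.49  1.63 -0.06  1.09  0.98] F [ 0.5  0.5 -5.1] tilt [-0.0939 -0.0007] | xyz [0.0449 0.0189 0.475 ] wz 0.001 w 0.0194
```

Call:
play_rows(
  moves=[
    {"x": 0.005, "y": 0, "z": 0.05, "wx": 0, "wy": 0, "wz": 0, "fingers": -1},
    {"x": 0.012, "y": 0, "z": 0.13, "wx": 0, "wy": 0, "wz": 0, "fingers": -1},
    {"x": 0.021, "y": 0, "z": 0.22, "wx": 0, "wy": 0, "wz": 0, "fingers": -1},
    {"x": 0.029, "y": 0, "z": 0.31, "wx": 0, "wy": 0, "wz": 0, "fingers": -1},
    {"x": 0.037, "y": 0, "z": 0.39, "wx": 0, "wy": 0, "wz": 0, "fingers": -1},
    {"x": 0.042, "y": 0, "z": 0.44, "wx": 0, "wy": 0, "wz": 0, "fingers": -1},
    {"x": 0.045, "y": 0, "z": 0.47, "wx": 0, "wy": 0, "wz": 0, "fingers": -1},
    {"x": 0.045, "y": 0, "z": 0.475, "wx": 0, "wy": 0, "wz": 0, "fingers": -1},
  ],
)

```text
t: 15.62
eef_pos: [0.4852, -0.2262, 0.0483]
ee_rot: [[0.995, 0.006, -0.096], [0.006, -1.0, 0.001], [-0.096, -0.002, -0.995]]
ft_force: [-0.4, 0.5, -4.1]
gripper_width: 0.0194
finger_force: 60.0
```

Call:
play_rows(
  moves=[
    {"x": 0, "y": 0, "z": 0.004, "wx": 0, "wy": 0, "wz": 0, "fingers": -1},
    {"x": 0, "y": 0, "z": 0.008, "wx": 0, "wy": 0, "wz": 0, "fingers": -1},
    {"x": 0.001, "y": 0, "z": 0.012, "wx": 0, "wy": 0, "wz": 0, "fingers": -1},
    {"x": 0.002, "y": 0, "z": 0.016, "wx": 0, "wy": 0, "wz": 0, "fingers": -1},
    {"x": 0.002, "y": 0, "z": 0.02, "wx": 0, "wy": 0, "wz": 0, "fingers": -1},
    {"x": 0.002, "y": 0, "z": 0.024, "wx": 0, "wy": 0, "wz": 0, "fingers": -1},
    {"x": 0.002, "y": 0, "z": 0.026, "wx": 0, "wy": 0, "wz": 0, "fingers": -1},
    {"x": 0.002, "y": 0, "z": 0.026, "wx": 0, "wy": 0, "wz": 0, "fingers": -1},
  ],
)

```text
t: 16.28
eef_pos: [0.4858, -0.2268, 0.0423]
ee_rot: [[0.996, 0.006, -0.094], [0.006, -1.0, -0.001], [-0.094, 0.0, -0.996]]
ft_force: [-1.4, -0.5, -1.4]
gripper_width: 0.0196
finger_force: 60.0
```

```bash
python3 wt.py
```

```text
27605 rel [ 0.0629 -0.0003  0.0399] abs [ 0.5486 -0.2271  0.0823] slope [-0.012  0.     0.082]
t 16.33 pos [ 0.4858 -0.2268  0.0424] q [-0.61  0.73  1.73 -0.08  0.76  1.01] F [-0.9 -0.3 -2.5] tilt [-0.0938 -0.0008] | xyz [ 0.0225 -1.4188 -0.4968] wz 0.0009 w 0.0196
```

Call:
play_rows(
  moves=[
    {"x": 0, "y": 0, "z": 0.002, "wx": 0, "wy": 0, "wz": 0, "fingers": -1},
    {"x": 0, "y": 0, "z": 0.004, "wx": 0, "wy": 0, "wz": 0, "fingers": -1},
    {"x": 0, "y": 0, "z": 0.005, "wx": 0, "wy": 0, "wz": 0, "fingers": -1},
    {"x": 0, "y": 0, "z": 0.005, "wx": 0, "wy": 0, "wz": 0, "fingers": -1},
    {"x": 0, "y": 0, "z": 0.005, "wx": 0, "wy": 0, "wz": 0, "fingers": -1},
    {"x": 0, "y": 0, "z": 0.005, "wx": 0, "wy": 0, "wz": 0, "fingers": -1},
    {"x": 0, "y": 0, "z": 0.005, "wx": 0, "wy": 0, "wz": 0, "fingers": -1},
    {"x": 0, "y": 0, "z": 0.005, "wx": 0, "wy": 0, "wz": 0, "fingers": -1},
  ],
)

```text
t: 17.0
eef_pos: [0.4852, -0.2267, 0.0412]
ee_rot: [[0.996, 0.006, -0.095], [0.006, -1.0, -0.001], [-0.095, 0.0, -0.996]]
ft_force: [-4.4, 0.1, 5.3]
gripper_width: 0.0196
finger_force: 60.0
```

Call:
play_rows(
  moves=[
    {"x": 0, "y": 0, "z": 0, "wx": 0, "wy": 0, "wz": 0, "fingers": -0.4},
    {"x": 0, "y": 0, "z": 0, "wx": 0, "wy": 0, "wz": 0, "fingers": -0.2},
    {"x": 0, "y": 0, "z": 0, "wx": 0, "wy": 0, "wz": 0, "fingers": 0},
    {"x": 0, "y": 0, "z": 0, "wx": 0, "wy": 0, "wz": 0, "fingers": 0.3},
    {"x": 0, "y": 0, "z": 0, "wx": 0, "wy": 0, "wz": 0, "fingers": 1},
    {"x": 0, "y": 0, "z": 0, "wx": 0, "wy": 0, "wz": 0, "fingers": 1},
    {"x": 0, "y": 0, "z": 0, "wx": 0, "wy": 0, "wz": 0, "fingers": 1},
    {"x": 0, "y": 0, "z": 0, "wx": 0, "wy": 0, "wz": 0, "fingers": 1},
  ],
)

```text
t: 17.67
eef_pos: [0.4856, -0.2266, 0.0405]
ee_rot: [[0.996, 0.006, -0.094], [0.006, -1.0, -0.001], [-0.094, -0.0, -0.996]]
ft_force: [0.5, -0.2, 0.8]
gripper_width: 0.0649
finger_force: 0.0
```

```bash
python3 wt.py
```

```text
25803 rel [ 0.0561 -0.0002  0.041 ] abs [ 0.5417 -0.2268  0.0815] slope [-0.029 -0.004  0.082]
t 17.72 pos [ 0.4856 -0.2266  0.0405] q [-0.61  0.73  1.73 -0.08  0.76  1.01] F [0.  0.7 0.2] tilt [-0.094  -0.0005] | xyz [ 0.0224 -1.4184 -0.5025] wz 0.0009 w 0.0687
```

Released, and the mallet is standing with its head top at 81 mm. I'll retreat straight up.

Call:
play_rows(
  moves=[
    {"x": 0, "y": 0, "z": 0, "wx": 0, "wy": 0, "wz": 0, "fingers": 1},
    {"x": 0, "y": 0, "z": 0, "wx": 0, "wy": 0, "wz": 0, "fingers": 1},
    {"x": -0.005, "y": 0, "z": -0.05, "wx": 0, "wy": 0, "wz": 0, "fingers": 1},
    {"x": -0.014, "y": 0, "z": -0.15, "wx": 0, "wy": 0, "wz": 0, "fingers": 1},
    {"x": -0.024, "y": 0, "z": -0.25, "wx": 0, "wy": 0, "wz": 0, "fingers": 1},
    {"x": -0.033, "y": 0, "z": -0.35, "wx": 0, "wy": 0, "wz": 0, "fingers": 1},
    {"x": -0.042, "y": 0, "z": -0.45, "wx": 0, "wy": 0, "wz": 0, "fingers": 1},
    {"x": -0.045, "y": 0, "z": -0.48, "wx": 0, "wy": 0, "wz": 0, "fingers": 1},
  ],
)

```text
t: 18.38
eef_pos: [0.4877, -0.228, 0.1896]
ee_rot: [[0.996, 0.006, -0.087], [0.006, -1.0, -0.005], [-0.087, 0.005, -0.996]]
ft_force: [1.2, -1.4, -0.5]
gripper_width: 0.0869
finger_force: 0.0
```

```bash
python3 drw.py; python3 wt.py; python3 -c "
from h import *
c=cap('scene');cv2.imwrite('pics/s3.png',c['img'][:,:,::-1])"
```

```text
top front X -0.0897 853
peg 0.0971 -0.0308 -0.0025
scene front X -0.0895 901
peg 0.0953 -0.0304 0.0019
0 rel [nan nan nan] abs [nan nan nan] slope [0. 0. 0.]
t 18.53 pos [ 0.4857 -0.2267  0.1856] q [-0.61  0.5   1.64 -0.06  1.07  0.98] F [-0.6  0.5 -0.4] tilt [-0.093  -0.0013] | xyz [ 0.0674 -1.4186 -0.0223] wz 0.0009 w 0.0869wt.py:4: RuntimeWarning: Mean of empty slice.
  q=W[m];A=np.c_[q[:,:2]-q[:,:2].mean(0),np.ones(len(q))];k=np.linalg.lstsq(A,q[:,2],rcond=None)[0]
  ret = um.true_divide(
wt.py:5: RuntimeWarning: Mean of empty slice.
  print(len(q),'rel',(q.mean(0)-p).round(4),'abs',q.mean(0).round(4),'slope',k.round(3))
```

View pics/s3.png

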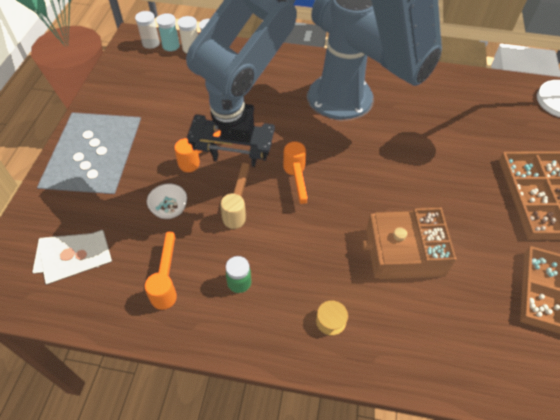

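The final view shows the mallet standing on the table at (233,210), free of the gripper. The drawer is shut and the peg down at (400,234). The bowl (166,202), jar (238,275) and spool (332,318) have not moved.

```bash
python3 -c "
from rig import env
print(env.job_done())"
```

```text
the job is handed in; nothing more can be done
None
```

I handed the job in at about 18.5 s. The drawer is home at its catch, the peg is down to its stop within about 2 mm, and the wooden mallet is standing released on the table; the bowl, jar and spool stayed put. No verdict came back from the hand-in.

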